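# Slide a leaf mount off the warming table and clamp it on the viewing stage

### The arm

A 6-joint arm with a two-finger parallel gripper is mounted at the origin on the work surface; the furniture and walls round the work are solid. World frame = base frame: x ahead of the robot, y to its left, z up, the work surface at z = 0. Lengths are in mm, angles in rad, forces in N, time in s.
With the tool pointing down it reaches from about 275 to 1000 mm from the base axis. Payload 8.4 kg.
Tool frame: the origin (TCP) lies midway between the tips of the shut fingers; the grasp point (between the pads) lies 19 mm behind it; z points along the fingers, y is the line along which they close (so a half turn about z gives the same grasp; the last joint's range is limited). The gripper opens to 85 mm and grips with 20 to 120 N. Pads are 22 mm wide; open, the fingers measure 114 mm over their backs; the gripper's body (76 mm by 85 mm) begins 54 mm behind the grasp point. The pads swing forward as they close: fully open they stand 13 mm farther back than shut.
Start: joints at [-1.183, 0.353, 1.633, -0, 1.155, -0.002], TCP at [237.501, -578.119, 231.281] pointing down, gripper open.
Joint ranges: [-2.63, 2.63], [-0.92, 2.1], [0.06, 2.66], [-1.3, 4.44], [0, 2.69], [-3.02, 3.02]. Speed limits (rad/s): [2.22, 2.22, 2.79, 3.14, 3.14, 3.14].

### API

Orientations are given as [roll, pitch, yaw] about the fixed x, y, z axes, in that order (R = Rz(yaw) Ry(pitch) Rx(roll)).
In Python, from rig import * gives the robot as it stands.
- The arm moves only by the shell command python3 -m jog 'ROWS' [FORCE]. ROWS is JSON, a list of rows, each an object of numbers: "x", "y", "z": the shift along the tool's x, y, z in cm; "spin": the turn about the tool's z in rad; "grip": the closure, from 0 (fully open) to 1 (shut). In form: [{"x": .., "y": .., "z": .., "spin": .., "grip": ..}, ...]. A call has 1 to 20 rows; each row shifts and turns the commanded pose from where the row before left it, along the tool's axes as they then stand; what a row does not reach is not made up. A row lasts 1/12 s, in which the tool goes at most 41.7 mm and 7.16 degrees, less where a joint would pass 70% of its speed; a pose out of reach is approached as far as the arm can. A call with a gripper value outside its range is refused whole. The fingers move at their own pace and stop on an object; FORCE is the grip in N (left out, the last holds). Time passes only in rows, so rows that do not move let the fingers close. It gives the time, the measured TCP pose, the force, the opening and the grip force at its end, in the units of the state.
- sense(): the state, without advancing time (a new reading comes with each control period).
- grab_frame(name): name is "side" or "top" or "wrist"; returns a dict with "pixels" (480x640x3 uint8, blue, green, red), "camera_matrix" (3x3 intrinsics, pixels), "rvec" (rotation vector, rad) and "tvec" (3), from world to camera coordinates, as OpenCV has them; the wrist camera has in their place "T_tool_cam" (4x4, takes a point from camera to tool coordinates, whose origin is the TCP and whose axes are the flange's). Camera axes: x right, y down, z forward; pixel columns grow to the right and rows downward; lengths in mm; the calibration is good to about 2 mm. A picture is of the moment at which its call begins: read the wrist's pose just before it. There is no depth.
- sign_off(): hands the job in; it is judged then, once.
The state is a dict: "clock": time; "qpos": joint angles; "qvel": joint speeds; "joint_efforts": joint torques, N m; "eef_pos": TCP position; "tcp_rot": TCP orientation; "contact_force": force on the tool from outside, world axes, zero at the start; "wrist_torque": the same for the moment, N m; "opening": opening from 0.0 (shut) to 1.0 (fully open); "grasp_force": force on a finger pad.
Only numpy, scipy, OpenCV 4.12 (cv2) and the standard library are available. Lean on these libraries where they do the work, as an engineer would, in place of code of your own. Each camera call takes 0.05 s, during which the arm holds its last target. There are 200 camera calls.

### The job

The green leaf mount has cured on the slide warming table and lies too flat and walled in to be pinched there. Press on its glass lightly with closed fingertips (it cracks at 25 N) and slide it forward until its front end overhangs the open front edge, then pinch the overhanging end by its two long sides and lift it off, keeping it level. Seat it on the viewing stage: push its far end against the spring jaw, gently, lower the near end behind the front lip and let go, so that it lies flat on the bed, clamped between jaw and lip; leave the red leaf mount and the other things alone and do not drop the glass.

Things in the scene. Friction and masses are not known exactly. Their poses are not given: they have to be found in the camera images.
- mount_green: Glass mount to move: cream card, green oval leaf, bound in black tape; 100 mm long (its x), 50 wide (y), 3 thick, 35 to 70 g. Origin: centre of underside. Starts in one of the warmer's two lanes, along it, 2 to 5 mm from the back wall. Friction about 0.3 on the warmer, fingertips hold it better. Cracks if pressed on warmer or stage with 25 N: meet it at under 5 mm/s; 5 to 9 N is enough to drag it.
- mount_red: Second glass mount of the same size, with a red-brown lobed leaf, still curing in the other lane of the warmer; it stays where it is. Origin: centre of the underside.
- warmer: Slide warming table, fixed, 120 mm (x) by 148 mm (y). Origin: centre of its footprint on the table top; x points from its open front to its back. Dark flat bed 45 mm up. Walls 8 mm high and wide on the bed: at the back (x = 52 to 60 mm) and along y = -70, 0, +70 mm, so two lanes 62 mm wide with middles at y = -35 and +35 mm. A dial on the front face at y = 0 stands out 10 mm, top 27 mm up.
- warmer_edge (a point): Middle of the open front edge of the warmer's bed (warmer x = -60 mm), 45 mm above the table top; axes as warmer. The overhanging end of the mount has free space below it and on both sides.
- stage: Viewing stage, fixed: black raised bed 40 mm wide (y), 26 mm high, on a grey base plate 150 by 96 mm, 8 mm high. Origin: on the table top, 20 mm behind (+x of) the middle of the seat; x points from the front lip to the spring jaw. Front lip: 26 mm wide, x = -56 to -50 mm from point stage_seat, 3 mm above the bed. Beside the bed's front half: room for fingers down to the base plate.
- stage_seat (a point): Middle of the seat on the bed, 26 mm above the table top: where the origin of a seated mount lies (either end of it may face the jaw). Axes as stage. Two side guides from x = 0 to 40 mm have inner faces at y = -27 and +27 mm, 10 mm above the bed, with sloping lead-ins up to 17 mm above the bed.
- jaw_face (a point): Middle of the spring jaw's front face; at rest 47 mm behind (+x of) the middle of the seat, so that the seat is 97 mm long. The face is 34 mm wide and reaches from 1 to 15 mm above the bed.
- stage_jaw (a joint): Travel of the spring jaw towards +x of the stage: 0 at rest, at most 9 mm (hard stop). The spring pushes back with 2 N at rest plus 0.5 N per mm. A seated mount holds it 3 mm back; to let the mount down behind the lip it must be pushed back 4 to 8 mm.
- dropper_amber: Amber dropper bottle with a black bulb, 32 mm across, 95 mm tall, a bystander. Origin: centre of the underside.
- vial: Small specimen vial with a white and dark red cap, 25 mm across, 58 mm tall, a bystander. Origin: centre of the underside.
Things that resemble listed ones, but are neither listed nor needed, are in the scene too. Leave any pink or purple look-alike of the mount_green alone.

How it is judged:
By the outcome, as a careful person would: the job done as asked, in the order asked, and still so for the second after the job is handed in, with the robot touching nothing.
It also fails if it takes over 61 s, if anything falls off the work surface, if the arm or the gripper's body presses on something with over 40 N, if the wrist force passes 120 N, or if a joint passes its speed limit or range.

## Working session

There is one attempt and no reset: what is moved stays moved. The work goes in short steps, Python scripts to look and compute and a shell command to move; the robot and the scene stay as the last step left them, time stands still between calls to the robot, and variables do not carry over. Pictures are saved under pics/ and viewed, at most 10 in all, crops included, and the job is handed in when it is done.

```bash
mkdir -p pics; python3 - <<'E'
from rig import *
import cv2,numpy as np
s=sense();print({k:np.round(v,3).tolist() for k,v in s.items()})
for n in("top","side"):
    f=grab_frame(n);cv2.imwrite(f"pics/{n}0.png",f["pixels"]);print(n,f["camera_matrix"],f["rvec"],f["tvec"])
E
```

```text
{'clock': 0.0, 'qpos': [-1.183, 0.354, 1.634, 0.0, 1.155, -0.002], 'qvel': [-0.001, 0.001, 0.001, 0.001, -0.001, 0.002], 'joint_efforts': [-0.001, -60.527, -34.207, 0.0, 0.01, 0.0], 'eef_pos': [237.305, -577.674, 230.569], 'tcp_rot': [-3.14, -0.0, 0.39], 'contact_force': [-0.176, 0.519, 0.407], 'wrist_torque': [-0.045, 0.039, 0.019], 'grasp_force': 0.0, 'opening': 0.999}
top [[435.58834461   0.         330.85414759]
 [  0.         435.58834461 234.042697  ]
 [  0.           0.           1.        ]] [ 2.21683114 -2.19524823  0.05447178] [ -9.57935113 419.58295034 984.34945761]
side [[568.82902924   0.         319.5091978 ]
 [  0.         568.82902924 236.20396839]
 [  0.           0.           1.        ]] [ 0.67511646 -2.47126854  1.3761414 ] [ 370.8724756   167.72659743 1022.30863529]
```

View pics/top0.png

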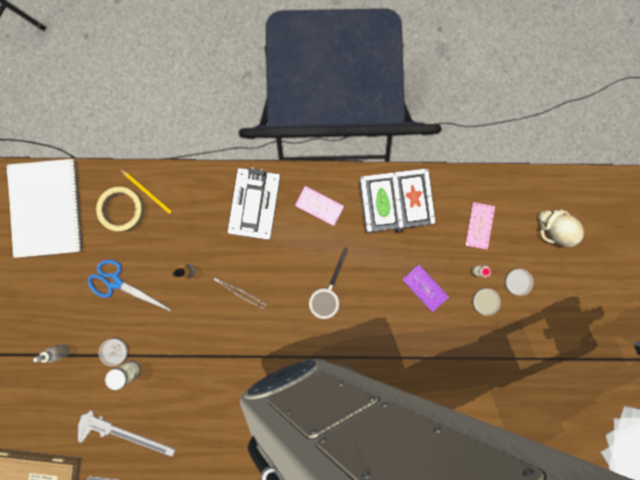

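View pics/side0.png

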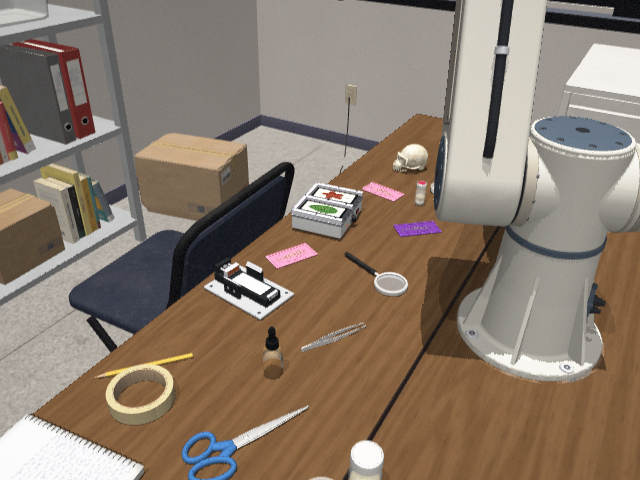

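The top view shows the warmer at about (397,200), with its dial at (398,230) on the front. mount_green is at (381,203) in the left lane and mount_red at (415,197). The stage is at (254,203), jaw at the top. The look-alikes are the pink cards (320,206) and (480,226) and the purple card (426,288). Only (381,203) fits: green oval leaf, in a lane. I'll confirm it in an enlarged crop.

```bash
cat > h.py <<'E'
from rig import *
import cv2,numpy as np
def cast(f,px,z):
    R=cv2.Rodrigues(np.array(f["rvec"]))[0];t=np.array(f["tvec"]).ravel();K=np.array(f["camera_matrix"])
    d=R.T@np.linalg.inv(K)@np.array([px[0],px[1],1.]);c=-R.T@t
    return c+d*(z-c[2])/d[2]
E
python3 - <<'E'
from h import *
f=grab_frame("top");p=f["pixels"]
c=cv2.resize(p[155:250,215:445],None,fx=3.4,fy=3.4,interpolation=cv2.INTER_CUBIC);cv2.imwrite("pics/crop1.png",c)
for n,px,z in[("green",(381,203),48),("red",(415,197),48),("dial",(398,230),27),("stage",(254,203),26),("jaw",(256,178),35)]:print(n,cast(f,px,z).round(1))
E
```

```text
green [ 487.4 -114.6   48. ]
red [ 501.5 -189.4   48. ]
dial [ 429.5 -155.6   27. ]
stage [486.9 167.6  26. ]
jaw [541.7 162.6  35. ]
```

View pics/crop1.png

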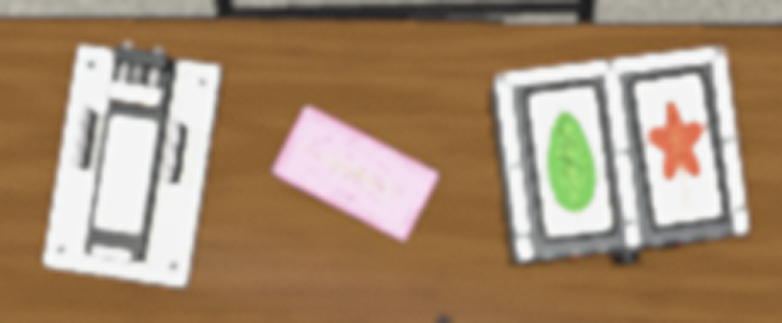

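mount_green is confirmed: green oval leaf, left lane (lane y = +35 mm). The warmer is yawed about +0.1 rad and the stage about -0.16 rad. I'll fly over it for a wrist view.

```bash
python3 -m jog '[{"spin":0.1,"grip":1},{"spin":0.1,"grip":1},{"spin":0.1,"grip":1},{"x":1.8,"y":-3.4,"grip":1},{"x":1.8,"y":-3.4,"grip":1},{"x":1.8,"y":-3.4,"grip":1},{"x":1.8,"y":-3.4,"grip":1},{"x":1.8,"y":-3.4,"grip":1},{"x":1.8,"y":-3.4,"grip":1},{"x":1.8,"y":-3.4,"grip":1},{"x":1.8,"y":-3.4,"grip":1},{"x":1.8,"y":-3.4,"grip":1},{"x":1.8,"y":-3.4,"grip":1},{"x":1.8,"y":-3.4,"grip":1},{"x":1.8,"y":-3.4,"grip":1},{"x":1.8,"y":-3.4,"grip":1},{"grip":1},{"grip":1}]' 20
python3 - <<'E'
from h import *
s=sense();f=grab_frame("wrist");cv2.imwrite("pics/w1.png",f["pixels"]);print(f["T_tool_cam"],f["camera_matrix"],s["eef_pos"],s["tcp_rot"],s["contact_force"])
np.savez("w1.npz",p=f["pixels"],K=f["camera_matrix"],T=f["T_tool_cam"],pos=s["eef_pos"],rot=s["tcp_rot"])
E
```

```text
[[-4.76755108e-05 -9.45380960e-01 -3.25967541e-01  8.40375741e+01]
 [ 9.99999357e-01  3.24167723e-04 -1.08641944e-03 -6.75490445e-01]
 [ 1.13274841e-03 -3.25967383e-01  9.45380337e-01 -1.40759069e+02]
 [ 0.00000000e+00  0.00000000e+00  0.00000000e+00  1.00000000e+00]] [[375.63020201   0.         311.20378309]
 [  0.         375.63020201 239.72072387]
 [  0.           0.           1.        ]] [ 237.36447558 -577.78724048  230.73499561] [-3.14052728e+00 -3.37138811e-05  3.89723572e-01] [ 0.82104632 -0.33720884  0.27711293]schema error: expected keys x, y, z, spin, grip
```

View pics/w1.png

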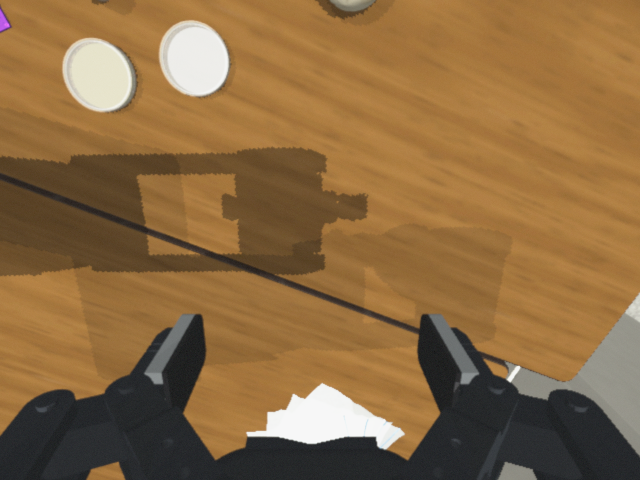

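The move was refused because every row needs all the keys, so the picture still shows the start position.

```bash
python3 -m jog '[{"x":0,"y":0,"z":0,"spin":0.1,"grip":1},{"x":0,"y":0,"z":0,"spin":0.1,"grip":1},{"x":0,"y":0,"z":0,"spin":0.1,"grip":1},{"x":1.8,"y":-3.4,"z":0,"spin":0,"grip":1},{"x":1.8,"y":-3.4,"z":0,"spin":0,"grip":1},{"x":1.8,"y":-3.4,"z":0,"spin":0,"grip":1},{"x":1.8,"y":-3.4,"z":0,"spin":0,"grip":1},{"x":1.8,"y":-3.4,"z":0,"spin":0,"grip":1},{"x":1.8,"y":-3.4,"z":0,"spin":0,"grip":1},{"x":1.8,"y":-3.4,"z":0,"spin":0,"grip":1},{"x":1.8,"y":-3.4,"z":0,"spin":0,"grip":1},{"x":1.8,"y":-3.4,"z":0,"spin":0,"grip":1},{"x":1.8,"y":-3.4,"z":0,"spin":0,"grip":1},{"x":1.8,"y":-3.4,"z":0,"spin":0,"grip":1},{"x":1.8,"y":-3.4,"z":0,"spin":0,"grip":1},{"x":1.8,"y":-3.4,"z":0,"spin":0,"grip":1},{"x":0,"y":0,"z":0,"spin":0,"grip":1},{"x":0,"y":0,"z":0,"spin":0,"grip":1}]' 20
python3 - <<'E'
from h import *
s=sense();f=grab_frame("wrist");cv2.imwrite("pics/w2.png",f["pixels"]);print(s["eef_pos"],s["tcp_rot"],s["contact_force"])
np.savez("w2.npz",p=f["pixels"],K=f["camera_matrix"],T=f["T_tool_cam"],pos=s["eef_pos"],rot=s["tcp_rot"])
E
```

```text
clock: 1.7
eef_pos: [431.4, -115.2, 231.3]
tcp_rot: [3.142, -0.0, 0.094]
contact_force: [-1.5, -0.2, 0.7]
opening: -0.003
grasp_force: 0.0
[ 431.43621293 -115.16689319  231.29405692] [ 3.14157730e+00 -1.74335576e-05  9.40973686e-02] [-1.50842034 -0.15318862  0.66277172]
```

View pics/w2.png

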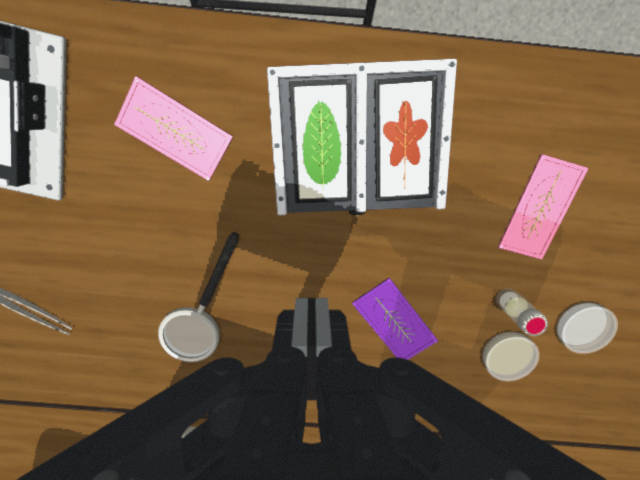

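The wrist view shows the green mount card at (321,140), red at (405,137), and the warmer corners near (268,67), (455,60), (446,208), (281,213), dial at (357,211). Now I'll measure these precisely.

```bash
cat >> h.py <<'E'
from scipy.spatial.transform import Rotation as Ro
def wcast(d,px,z):
    px=np.atleast_2d(np.asarray(px,float));Rw=Ro.from_euler("xyz",d["rot"]).as_matrix();T=d["T"]
    r=np.c_[px,np.ones(len(px))]@np.linalg.inv(d["K"]).T@T[:3,:3].T@Rw.T
    o=d["pos"]+Rw@T[:3,3]
    return o+r*((z-o[2])/r[:,2])[:,None]
def rect(d,m,z):
    c=max(cv2.findContours(m,cv2.RETR_EXTERNAL,cv2.CHAIN_APPROX_NONE)[0],key=cv2.contourArea).reshape(-1,2)
    w=wcast(d,c,z)[:,:2].astype(np.float32)
    (x,y),(a,b),t=cv2.minAreaRect(w)
    if a<b:a,b,t=b,a,t-90
    t=(t+90)%180-90
    return np.round([x,y,a,b,t],2)
def snap(name):
    s=sense();f=grab_frame("wrist");cv2.imwrite(f"pics/{name}.png",f["pixels"])
    d=dict(p=f["pixels"],K=np.array(f["camera_matrix"]),T=np.array(f["T_tool_cam"]),pos=np.array(s["eef_pos"]),rot=np.array(s["tcp_rot"]))
    np.savez(name+".npz",**d);return d
def bright(p,v=185):return (p.min(2)>v).astype(np.uint8)*255
E
python3 - <<'E'
from h import *
d=np.load("w2.npz");d={k:d[k] for k in d};p=d["p"];b=bright(p,150)
def roi(m,x0,y0,x1,y1):
    o=np.zeros_like(m);o[y0:y1,x0:x1]=m[y0:y1,x0:x1];return o
print("walls",rect(d,roi(b,262,55,462,222),53))
hsv=cv2.cvtColor(p,cv2.COLOR_BGR2HSV)
leaf=cv2.inRange(hsv,(40,100,60),(80,255,255));print("leaf",rect(d,roi(leaf,290,80,350,200),48))
sh=cv2.inRange(hsv,(0,0,75),(40,110,255))
print("card",rect(d,roi(b|leaf|sh,290,76,357,205),48))
print("red",rect(d,roi(b|sh|cv2.inRange(hsv,(0,100,100),(15,255,255)),372,74,440,202),48))
for n,px,z in[("BL",(268,68),53),("BR",(456,60),53),("FR",(446,208),53),("FL",(281,214),53),("dial",(357,212),22)]:print(n,wcast(d,px,z).round(1))
c=cv2.resize(p[50:225,255:470],None,fx=3.4,fy=3.4,interpolation=cv2.INTER_CUBIC);cv2.imwrite("pics/c2.png",c)
E
```

```text
walls [ 494.34 -149.36  146.89  118.49  -82.35]
leaf [ 488.57 -117.55   65.22   31.32    5.4 ]
card [ 489.01 -117.97   93.72   48.34    8.38]
red [ 498.5  -187.13   94.85   44.4     8.76]
BL [[542.4 -70.   53. ]]
BR [[ 561.6 -214.    53. ]]
FR [[ 445.4 -231.    53. ]]
FL [[426.5 -88.   53. ]]
dial [[ 426.7 -158.8   22. ]]
```

View pics/c2.png

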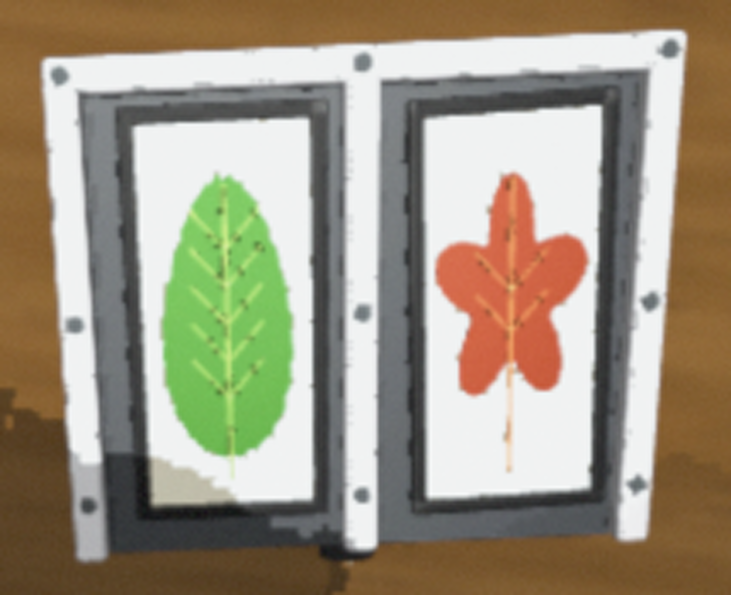

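```bash
python3 - <<'E'
from h import *
d=np.load("w2.npz");d={k:d[k] for k in d}
o=np.array([255,50]);
def C(q,z):return wcast(d,np.array(q)/3.4+o-0.35,z)[:,:2]
for n,q in[("gcard",[(132,125),(312,118),(315,497),(150,507)]),("gtape",[(117,107),(327,98),(330,510),(137,520)]),("rcard",[(424,118),(604,104),(596,491),(425,499)])]:
    w=C(q,48);(c,s,t)=cv2.minAreaRect(w.astype(np.float32));e=(w[0]+w[1]-w[2]-w[3])/2;cen=w.mean(0)
    th=np.deg2rad(7.65);rel=np.array([[np.cos(th),np.sin(th)],[-np.sin(th),np.cos(th)]])@(cen-[494.34,-149.36])
    print(n,cen.round(1),np.linalg.norm(e).round(1),np.linalg.norm(w[0]-w[1]).round(1),np.rad2deg(np.arctan2(e[1],e[0])).round(2),"in warmer",rel.round(1))
pos=d["pos"];yaw=.134;pt=np.array([489.3+10*np.cos(yaw),-117+10*np.sin(yaw)])-pos[:2]
print("shift after spin -0.04: x,y",pt@[np.cos(yaw),np.sin(yaw)],pt@[np.sin(yaw),-np.cos(yaw)])
E
```

```text
gcard [ 488.9 -117.5] 91.1 42.3 7.52 in warmer [-1.2 32.3]
gtape [ 489.2 -117.6] 98.7 49.2 7.55 in warmer [-0.8 32.2]
rcard [ 497.5 -187. ] 91.7 42.1 9.53 in warmer [ -1.9 -37.7]
shift after spin -0.04: x,y 67.10016100774371 9.54723770220137
```

The mount's centre is (489,-117.5) with yaw 0.131, 1 mm ahead of the warmer's middle. The measured 99×49 mm matches its size. Next I'll move above it and descend.

```bash
python3 -m jog '[{"x":3.35,"y":0.5,"z":0,"spin":-0.04,"grip":1},{"x":3.35,"y":0.5,"z":0,"spin":0,"grip":1},{"x":0,"y":0,"z":3.4,"spin":0,"grip":1},{"x":0,"y":0,"z":3.4,"spin":0,"grip":1},{"x":0,"y":0,"z":3.4,"spin":0,"grip":1},{"x":0,"y":0,"z":3.4,"spin":0,"grip":1},{"x":0,"y":0,"z":3.0,"spin":0,"grip":1},{"x":0,"y":0,"z":0.6,"spin":0,"grip":1},{"x":0,"y":0,"z":0.2,"spin":0,"grip":1},{"x":0,"y":0,"z":0,"spin":0,"grip":1},{"x":0,"y":0,"z":0,"spin":0,"grip":1},{"x":0,"y":0,"z":0,"spin":0,"grip":1}]'; python3 -c "
from h import *
snap('w3')"
```

```text
clock: 2.75
eef_pos: [499.9, -120.1, 59.1]
tcp_rot: [3.14, -0.003, 0.129]
contact_force: [0.0, 0.3, -0.4]
opening: -0.001
grasp_force: 0.0
```

```bash
python3 -m jog '[{"x":0,"y":-0.3,"z":0.3,"spin":0,"grip":1},{"x":0,"y":0,"z":0.3,"spin":0,"grip":1},{"x":0,"y":0,"z":0.1,"spin":0,"grip":1},{"x":0,"y":0,"z":0.03,"spin":0,"grip":1},{"x":0,"y":0,"z":0.03,"spin":0,"grip":1},{"x":0,"y":0,"z":0.03,"spin":0,"grip":1},{"x":0,"y":0,"z":0.03,"spin":0,"grip":1},{"x":0,"y":0,"z":0.03,"spin":0,"grip":1},{"x":0,"y":0,"z":0.03,"spin":0,"grip":1},{"x":0,"y":0,"z":0.03,"spin":0,"grip":1},{"x":0,"y":0,"z":0.03,"spin":0,"grip":1},{"x":0,"y":0,"z":0.03,"spin":0,"grip":1},{"x":0,"y":0,"z":0,"spin":0,"grip":1}]'
```

```text
clock: 3.88
eef_pos: [498.2, -116.6, 48.1]
tcp_rot: [3.142, -0.0, 0.13]
contact_force: [-2.8, 0.9, 7.7]
opening: -0.001
grasp_force: 3.8
```

```bash
python3 -m jog '[{"x":0,"y":0,"z":0,"spin":0,"grip":1},{"x":-0.1,"y":0,"z":0,"spin":0,"grip":1}]'
```

```text
clock: 4.05
eef_pos: [497.8, -116.7, 48.0]
tcp_rot: [3.141, -0.001, 0.13]
contact_force: [1.6, 0.8, 4.0]
opening: 0.003
grasp_force: 1.9
```

```bash
python3 -m jog '[{"x":-0.1,"y":0,"z":0.02,"spin":0,"grip":1},{"x":-0.2,"y":0,"z":0,"spin":0,"grip":1},{"x":-0.2,"y":0,"z":0,"spin":0,"grip":1},{"x":-0.2,"y":0,"z":0,"spin":0,"grip":1},{"x":-0.2,"y":0,"z":0,"spin":0,"grip":1}]'
```

```text
clock: 4.47
eef_pos: [489.6, -118.1, 48.1]
tcp_rot: [3.141, -0.003, 0.13]
contact_force: [2.2, 0.4, 6.6]
opening: -0.0
grasp_force: 2.9
```

```bash
python3 -m jog '[{"x":-0.25,"y":0,"z":0,"spin":0,"grip":1},{"x":-0.25,"y":0,"z":0,"spin":0,"grip":1},{"x":-0.25,"y":0,"z":0,"spin":0,"grip":1},{"x":-0.25,"y":0,"z":0,"spin":0,"grip":1},{"x":-0.25,"y":0,"z":0,"spin":0,"grip":1},{"x":-0.25,"y":0,"z":0,"spin":0,"grip":1}]'; python3 -c "
from h import *
snap('w4')"
```

```text
clock: 4.97
eef_pos: [474.7, -120.1, 48.1]
tcp_rot: [3.141, -0.003, 0.13]
contact_force: [2.0, -0.3, 6.2]
opening: 0.004
grasp_force: 2.9
```

View pics/w4.png

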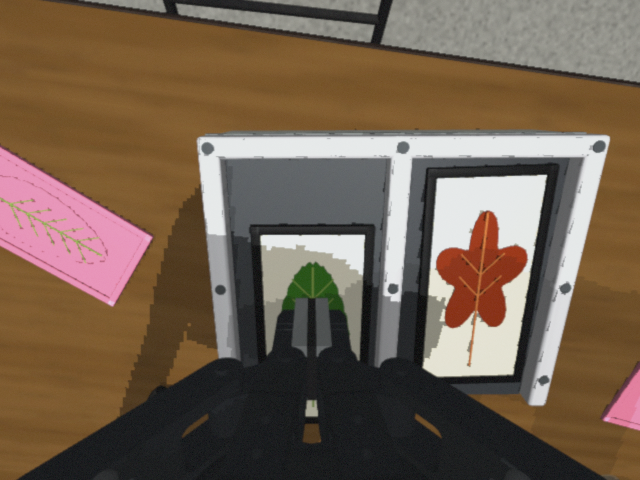

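The mount follows: its back edge is at row 228, (250..375), and well clear of the back wall. I'll continue 20 mm.

```bash
python3 -m jog '[{"x":-0.25,"y":0,"z":0,"spin":0,"grip":1},{"x":-0.25,"y":0,"z":0,"spin":0,"grip":1},{"x":-0.25,"y":0,"z":0,"spin":0,"grip":1},{"x":-0.25,"y":0,"z":0,"spin":0,"grip":1},{"x":-0.25,"y":0,"z":0,"spin":0,"grip":1},{"x":-0.25,"y":0,"z":0,"spin":0,"grip":1},{"x":-0.25,"y":0,"z":0,"spin":0,"grip":1},{"x":-0.25,"y":0,"z":0,"spin":0,"grip":1},{"x":0,"y":0,"z":0,"spin":0,"grip":1}]'; python3 - <<'E'
from h import *
d=snap('w5')
# back edge of mount: rows along the column between tape: find by dark->bed transitions
for u in(275,345):
    col=d["p"][150:320,u].mean(1);print(u,[int(c) for c in col[::3]])
E
```

```text
clock: 5.77
eef_pos: [454.5, -122.7, 48.0]
tcp_rot: [3.141, -0.002, 0.13]
contact_force: [0.2, -1.0, 8.0]
opening: -0.003
grasp_force: 4.0
275 [105, 104, 103, 104, 103, 102, 102, 100, 100, 100, 101, 99, 100, 98, 97, 99, 98, 98, 97, 97, 96, 96, 97, 95, 95, 32, 51, 40, 73, 232, 232, 233, 174, 166, 162, 164, 164, 164, 163, 163, 162, 163, 164, 164, 162, 163, 162, 162, 163, 161, 159, 133, 133, 130, 131, 132, 129]
345 [106, 108, 105, 106, 107, 105, 105, 104, 105, 103, 103, 102, 103, 101, 100, 101, 101, 100, 100, 99, 99, 98, 97, 98, 96, 22, 51, 43, 94, 232, 232, 233, 233, 232, 232, 233, 232, 229, 163, 163, 163, 163, 162, 163, 163, 162, 161, 131, 131, 131, 132, 129, 128, 129, 104, 49, 35]
```

Overhang is about 35 mm. I'll lift, back off over the overhanging end, and open.

```bash
python3 -m jog '[{"x":0,"y":0,"z":-0.1,"spin":0,"grip":1},{"x":0,"y":0,"z":-0.5,"spin":0,"grip":1},{"x":0,"y":0,"z":-2.4,"spin":0,"grip":1},{"x":-1.0,"y":0,"z":-3.5,"spin":0,"grip":0},{"x":-2.2,"y":0,"z":-2.5,"spin":0,"grip":0},{"x":-1.4,"y":0,"z":-1.0,"spin":0,"grip":0},{"x":0,"y":0,"z":0,"spin":0,"grip":0},{"x":0,"y":0,"z":0,"spin":0,"grip":0}]'; python3 - <<'E'
from h import *
snap('w6')
E
```

```text
clock: 6.48
eef_pos: [408.0, -128.5, 148.0]
tcp_rot: [3.141, -0.001, 0.129]
contact_force: [0.7, -0.2, -0.5]
opening: 0.709
grasp_force: 0.0
```

View pics/w6.png

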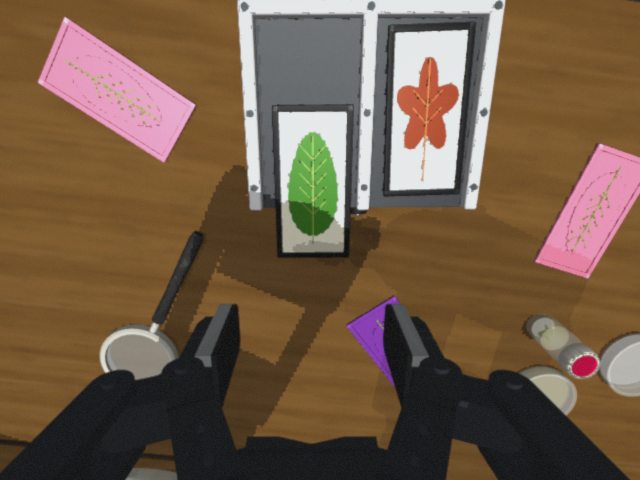

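The mount overhangs the front edge: corners at (272,105), (354,105), (349,257), (278,258), warmer front edge at row about 208. I'll compute the grasp.

```bash
python3 - <<'E'
from h import *
d=dict(np.load("w6.npz"));s=sense()
w=wcast(d,[(272,105),(354,105),(349.5,257),(278,258)],48)[:,:2];f=wcast(d,[(262,209),(356,209)],45)[:,:2]
e=(w[0]+w[1]-w[2]-w[3])/2;yaw=np.arctan2(e[1],e[0]);c=w.mean(0);u=e/np.linalg.norm(e)
print(w.round(1).tolist(),np.linalg.norm(e),np.linalg.norm(w[0]-w[1]),np.linalg.norm(w[2]-w[3]),"yaw",yaw,"c",c,"edge",f.round(1),"overhang",(f.mean(0)-(w[2]+w[3])/2)@u)
g=c-37*u;D=g-s["eef_pos"][:2];y=s["tcp_rot"][2]
print("grasp",g,"shift",D@[np.cos(y),np.sin(y)],D@[np.sin(y),-np.cos(y)],"dz",s["eef_pos"][2]-30)
E
```

```text
[[491.0, -93.0], [497.4, -142.0], [399.7, -155.3], [392.6, -106.5]] 98.93496648941277 49.494031982462126 49.27725217961016 yaw 0.13570070469389747 c [ 445.19451706 -124.19724999] edge [[ 425.1  -92.3]
 [ 433.1 -154.5]] overhang 33.63097478234891
grasp [ 408.5346662  -129.20278045] shift 0.18226030007605654 0.8914656178444086 dz 117.34649641051718
```

```bash
python3 -m jog '[{"x":0,"y":0.05,"z":3.5,"spin":0,"grip":0},{"x":0,"y":0,"z":2.0,"spin":0,"grip":0},{"x":0,"y":0,"z":2.5,"spin":0,"grip":0},{"x":0,"y":0,"z":2.0,"spin":0,"grip":0},{"x":0,"y":0,"z":1.2,"spin":0,"grip":0},{"x":0,"y":0,"z":0.6,"spin":0,"grip":0},{"x":0,"y":0,"z":0,"spin":0,"grip":0},{"x":0,"y":0,"z":0,"spin":0,"grip":0.3},{"x":0,"y":0,"z":0,"spin":0,"grip":0.3},{"x":0,"y":0,"z":0,"spin":0,"grip":0.3}]' 40;  python3 - <<'E'
from h import *
snap('w7');cv2.imwrite("pics/s7.png",cv2.resize(grab_frame("side")["pixels"][150:300,230:430],None,fx=4,fy=4,interpolation=cv2.INTER_CUBIC))
E
```

```text
clock: 7.37
eef_pos: [408.8, -129.0, 30.0]
tcp_rot: [3.141, -0.001, 0.13]
contact_force: [-0.0, -0.2, -0.1]
opening: 0.699
grasp_force: 0.0
```

View pics/s7.png

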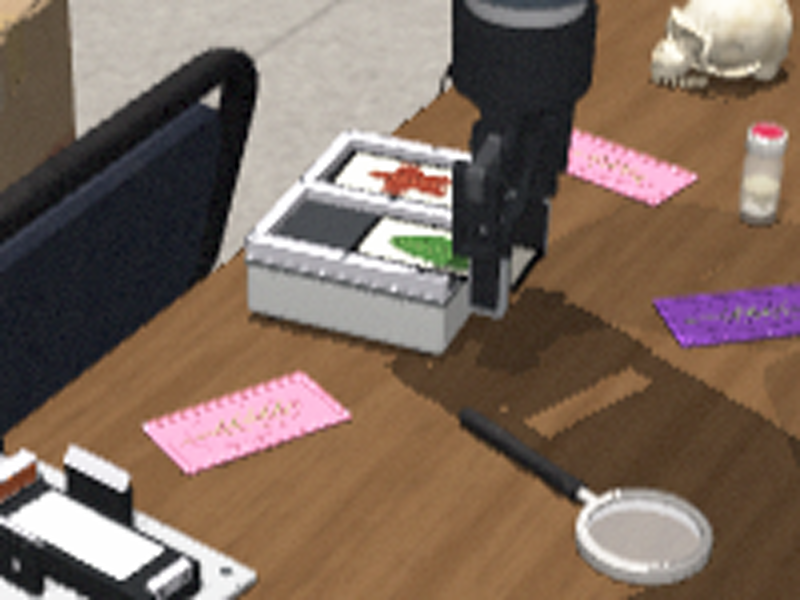

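The fingers straddle the overhanging end with their tips just below the glass. Closing now.

```bash
python3 -m jog '[{"x":0,"y":0,"z":0,"spin":0,"grip":0.4},{"x":0,"y":0,"z":0,"spin":0,"grip":0.5},{"x":0,"y":0,"z":0,"spin":0,"grip":0.6},{"x":0,"y":0,"z":0,"spin":0,"grip":0.8},{"x":0,"y":0,"z":0,"spin":0,"grip":1},{"x":0,"y":0,"z":0,"spin":0,"grip":1},{"x":0,"y":0,"z":0,"spin":0,"grip":1}]' 40
```

```text
clock: 8.05
eef_pos: [408.4, -128.9, 29.6]
tcp_rot: [3.141, -0.001, 0.13]
contact_force: [-0.5, -0.9, 5.5]
opening: 0.569
grasp_force: 40.7
```

```bash
python3 -m jog '[{"x":0,"y":0,"z":-0.1,"spin":0,"grip":1},{"x":0,"y":0,"z":-0.2,"spin":0,"grip":1},{"x":0,"y":0,"z":-0.4,"spin":0,"grip":1},{"x":0,"y":0,"z":-0.8,"spin":0,"grip":1},{"x":0,"y":0,"z":-1.2,"spin":0,"grip":1},{"x":0,"y":0,"z":-1.5,"spin":0,"grip":1},{"x":0,"y":0,"z":-1.2,"spin":0,"grip":1},{"x":0,"y":0,"z":-0.6,"spin":0,"grip":1},{"x":0,"y":0,"z":0,"spin":0,"grip":1},{"x":0,"y":0,"z":0,"spin":0,"grip":1}]';  python3 - <<'E'
from h import *
snap('w8')
a=grab_frame("side")["pixels"][150:300,230:430]
b=cv2.imread("pics/w8.png")[0:450,120:520]
cv2.imwrite("pics/m8.png",np.hstack([cv2.resize(a,(400,300),interpolation=cv2.INTER_CUBIC),cv2.resize(b,(267,300))]))
E
```

```text
clock: 8.88
eef_pos: [408.2, -128.9, 89.6]
tcp_rot: [3.141, -0.001, 0.13]
contact_force: [-0.4, 0.3, -0.4]
opening: 0.57
grasp_force: 41.3
```

View pics/m8.png

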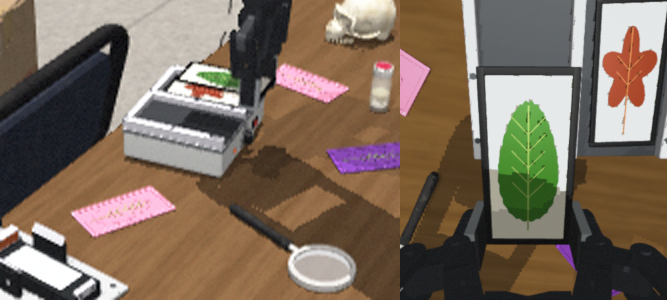

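The mount is lifted and level, held at its near end (right panel: mount at columns 478..578, pads at both long sides near the bottom). Next I'll carry it to a viewpoint beside the stage.

```bash
python3 -m jog '[{"x":0.3,"y":-0.5,"z":-0.4,"spin":0,"grip":1},{"x":0.7,"y":-1.2,"z":-0.8,"spin":0,"grip":1},{"x":0.8,"y":-2,"z":-0.8,"spin":0,"grip":1},{"x":0.8,"y":-2.5,"z":-0.8,"spin":0,"grip":1},{"x":0.8,"y":-2.5,"z":-0.8,"spin":0,"grip":1},{"x":0.8,"y":-2.5,"z":-0.8,"spin":0,"grip":1},{"x":0.8,"y":-2.5,"z":-0.8,"spin":0,"grip":1},{"x":0.8,"y":-2,"z":-0.6,"spin":0,"grip":1},{"x":0.5,"y":-1,"z":-0.3,"spin":0,"grip":1},{"x":0,"y":0,"z":0,"spin":0.04,"grip":1},{"x":0,"y":0,"z":0,"spin":0.07,"grip":1},{"x":0,"y":0,"z":0,"spin":0.07,"grip":1},{"x":0,"y":0,"z":0,"spin":0.07,"grip":1},{"x":0,"y":0,"z":0,"spin":0.04,"grip":1},{"x":0,"y":0,"z":0,"spin":0,"grip":1},{"x":0,"y":0,"z":0,"spin":0,"grip":1},{"x":0,"y":0,"z":0,"spin":0,"grip":1}]';  python3 - <<'E'
from h import *
d=snap('w9');f=grab_frame("top");np.save("t9.npy",f["pixels"])
p=d["p"]
for v in(150,):
    n,l,st,ce=cv2.connectedComponentsWithStats(bright(p,v));
    for i in range(1,n):
        if st[i][4]>60:print(st[i].tolist(),ce[i].round(1))
E
```

```text
clock: 10.4
eef_pos: [448.7, 44.8, 150.1]
tcp_rot: [3.141, 0.001, -0.159]
contact_force: [0.6, 0.3, -0.7]
opening: 0.569
grasp_force: 41.4
[481, 9, 159, 235, 6660] [560.2 103. ]
[633, 39, 7, 129, 484] [637.2  86.9]
[63, 96, 150, 192, 8374] [158.4 201.7]
[60, 98, 77, 65, 2064] [ 91.6 136. ]
[247, 113, 132, 200, 11429] [309.5 169.7]
[390, 157, 16, 31, 86] [398.  167.3]
[388, 162, 10, 25, 119] [391.4 170.8]
[103, 165, 58, 98, 4027] [132.4 213.1]
[356, 416, 25, 10, 63] [369.3 422.4]
[0, 449, 27, 9, 98] [ 11.2 453.7]
```

```bash
python3 - <<'E'
from h import *
d=dict(np.load("w9.npz"));p=d["p"]
m=np.zeros((480,640),np.uint8);m[85:300,40:236]=bright(p,140)[85:300,40:236]
n,l,st,ce=cv2.connectedComponentsWithStats(m)
for i in range(1,n):
    if st[i][4]<100:m[l==i]=0
c=np.vstack(cv2.findContours(m,cv2.RETR_EXTERNAL,cv2.CHAIN_APPROX_NONE)[0])
h=cv2.convexHull(c);a=cv2.approxPolyDP(h,4,True).reshape(-1,2)
print("hull",a.tolist());w=wcast(d,a,8);print(w.round(1).tolist())
(x,y),s,t=cv2.minAreaRect(wcast(d,h.reshape(-1,2),8)[:,:2].astype(np.float32));print(x,y,s,t)
i=[i for i in range(1,n) if abs(ce[i][0]-132)<4 and abs(ce[i][1]-213)<4][0]
hw=cv2.findContours((l==i).astype(np.uint8),cv2.RETR_EXTERNAL,cv2.CHAIN_APPROX_NONE)[0][0].reshape(-1,2)
print("win px",cv2.approxPolyDP(hw.reshape(-1,1,2),4,True).reshape(-1,2).tolist(),cv2.minAreaRect(wcast(d,hw,26)[:,:2].astype(np.float32)))
# held mount in tool coordinates via card corners
m2=np.zeros((480,640),np.uint8);m2[60:440,236:400]=(bright(p,120)|cv2.inRange(cv2.cvtColor(p,cv2.COLOR_BGR2HSV),(35,80,30),(85,255,255)))[60:440,236:400]
q=max(cv2.findContours(m2,cv2.RETR_EXTERNAL,cv2.CHAIN_APPROX_NONE)[0],key=cv2.contourArea)
print("card",cv2.approxPolyDP(cv2.convexHull(q),6,True).reshape(-1,2).tolist())
# text dump of stage luminance, every 4th px
g=cv2.GaussianBlur(cv2.cvtColor(p,cv2.COLOR_BGR2GRAY),(3,3),0)
for r in range(90,292,5):print(r,"".join(" .:-=+*#%@"[min(9,int(v)//26)] for v in g[r,50:226:2]))
E
```

```text
hull [[212, 285], [100, 285], [75, 222], [62, 167], [61, 98], [191, 96]]
[[408.6, 135.6, 8.0], [423.3, 227.6, 8.0], [478.7, 228.4, 8.0], [521.1, 222.6, 8.0], [567.2, 205.3, 8.0], [553.9, 114.4, 8.0]]
488.3577880859375 175.17340087890625 (103.0905990600586, 147.766357421875) 81.9432144165039
win px [[103, 166], [122, 262], [160, 262], [145, 165]] ((479.584228515625, 172.57423400878906), (30.151073455810547, 73.98663330078125), 81.95379638671875)
card [[378, 113], [362, 355], [260, 355], [247, 113]]
90 ----------------------------------------------------------------------------------------
95 ----------------=*#%*+----------=*%#*+---------=====-==================-----------------
100 ----=#%%%%#-:::::::::::::::::::::::::::..  ..:....:+###%%%%%%%%%%%%%%%%+-:--------------
105 -----*%%%%%+:::::::::::::::::::::::::::..    ...   :#####%%%%%%%%%%%%%%*-:--------------
110 -----=#%%%%*-::::::::::::::::::::::::::..    ...   .=#####%%%%%#==*%%%%#=:--------------
115 ------+%%%*--:-++*+:=*+-.:=--==-:..:+*=:...::::..  .-##%%%%%%%%*===#%%%%+::-------------
120 ------=#%%%###%%%%#--##+:.:-=+*+=-::*
[... 2513 characters left out ...]
%%%%%%%%%%%%%%%%=::.   :*###%%%%%%%%%%#+=-:::::::
260 ----------------------+#%%%%%%%%%=:-#%%%%%%%%%%%%%%%%%%#::..  .=###%%%%%%%%%%%#+=:::::::
265 ----------------------=*%%%%%%%%%*::::::::::::::::::::::::..  .=###%%%%%%%%%%%%%+-::::::
270 -----------------------+#%%%%%%%%%=::::::::::::::::::::::::..  .+###%%%%%%**#%%%#=::::::
275 ------------------------*%%#=--+%%*::::::::::::::::::::::::..  :+###%%%%%*=-=#%%%+::::::
280 ------------------------=#%%%%%%%%%=::-*####**#########=::::.:*%%%%%%%%%%%%%%%%%%*--::::
285 -------------------------*%%%%%%%%%#***%%%%%%%%%%%%%%%%#****######**#####**####**+----::
290 --------------------------------------------------------------------------------------::
```

```bash
python3 - <<'E'
from h import *
d=dict(np.load("w9.npz"));P=lambda px,z:wcast(d,px,z)[0]
print("tool",d["pos"],d["rot"])
t=d["rot"][2];u=np.array([np.cos(t),np.sin(t)]);v=np.array([np.sin(t),-np.cos(t)])
L=[P(q,29) for q in((126,279),(160.5,279))];J=[P(q,41) for q in((84,153.5),(136,153.5))]
lm,jm=np.mean(L,0)[:2],np.mean(J,0)[:2]
print("lip",lm,np.linalg.norm(L[0]-L[1]),"jaw",jm,np.linalg.norm(J[0]-J[1]),"dist",np.linalg.norm(jm-lm),"(97)","yaw",np.arctan2(*(jm-lm)[::-1]))
for z in(0,8):
  c=[P(q,z) for q in((100,287),(212,287),(190.5,97),(61,97.5))];print("base",z,np.mean(c,0),np.linalg.norm(c[0]-c[1]),np.linalg.norm(c[1]-c[2]))
q=[(247,113),(378,113),(362,355),(260,355)]
for z in(14,16,18,20,22):
    w=np.array([P(a,d["pos"][2]+z)[:2] for a in q])-d["pos"][:2];w=np.c_[w@u,w@v]
    print(z,w.round(1).tolist(),"W far",np.linalg.norm(w[0]-w[1]).round(1),"near",np.linalg.norm(w[2]-w[3]).round(1),"L",(w[:2].mean(0)-w[2:].mean(0)).round(1),"c",w.mean(0).round(1))
E
```

```text
tool [448.71065263  44.82978548 150.13298474] [ 3.14139799e+00  6.24159976e-04 -1.58843331e-01]
lip [430.9662265  178.68213485] 26.418076203354513 jaw [525.66203696 166.18953238] 33.92505373467126 dist 95.51628989441873 (97) yaw -0.13116606689379218
base 0 [486.04049884 175.04117588   0.        ] 95.99228981290808 152.26246275756864
base 8 [487.2915152  171.11237956   8.        ] 93.35187784730972 148.07425525298538
14 [[82.8, -21.2], [82.8, 20.6], [-8.8, 19.6], [-8.8, -21.2]] W far 41.9 near 40.7 L [91.6  0.5] c [37.  -0.5]
16 [[82.8, -20.9], [82.8, 20.3], [-7.3, 19.3], [-7.4, -20.8]] W far 41.2 near 40.1 L [90.1  0.5] c [37.7 -0.5]
18 [[82.8, -20.6], [82.8, 20.0], [-5.9, 18.9], [-5.9, -20.5]] W far 40.5 near 39.4 L [88.7  0.5] c [38.5 -0.5]
20 [[82.8, -20.3], [82.8, 19.6], [-4.4, 18.6], [-4.4, -20.2]] W far 39.9 near 38.8 L [87.2  0.5] c [39.2 -0.5]
22 [[82.8, -19.9], [82.8, 19.3], [-3.0, 18.3], [-3.0, -19.9]] W far 39.2 near 38.2 L [85.8  0.5] c [39.9 -0.5]
```

```bash
python3 - <<'E'
from h import *
d=dict(np.load("w9.npz"));g=cv2.cvtColor(d["p"],cv2.COLOR_BGR2GRAY).astype(float)
def cross(r,a,b,th,up):
    s=g[r,a:b]
    for i in range(len(s)-1):
        if (s[i]<th<=s[i+1]) if up else (s[i]>=th>s[i+1]): return a+i+(s[i]-th)/(s[i]-s[i+1])
def line(rows,fa,th,up,z):
    q=[(cross(r,*fa(r),th,up),r) for r in rows];q=[x for x in q if x[0] is not None]
    w=wcast(d,q,z)[:,:2];vx,vy,x,y=cv2.fitLine(w.astype(np.float32),cv2.DIST_HUBER,0,.01,.01).ravel()
    if vx<0:vx,vy=-vx,-vy
    return np.arctan2(vy,vx),np.array([x,y])
R=range(175,258)
wl=lambda r:(int(103+(r-165)*.2)-5,int(103+(r-165)*.2)+12);wr=lambda r:(int(145+(r-165)*.155)-10,int(145+(r-165)*.155)+8)
l=line(R,wl,140,True,26);r=line(R,wr,140,False,26);print("win L",l,"R",r)
print("base L",line(range(226,280),lambda r:(int(85+(r-225)*.25)-8,int(85+(r-225)*.25)+8),150,True,8))
print("base R",line(range(110,205),lambda r:(185,218),150,False,8))
th=(l[0]+r[0])/2;u=np.array([np.cos(th),np.sin(th)]);n=np.array([-u[1],u[0]])
mid=(l[1]@n+r[1]@n)/2;print("yaw",th,"width",l[1]@n-r[1]@n)
for nm,pt in(("lip",(430.97,178.68)),("jaw",(525.66,166.19)),("basec",(487.3,171.1))):print(nm,np.array(pt)@n-mid)
for px in((132,200),):
  pass
lipx=np.array((430.97,178.68))@u;jx=np.array((525.66,166.19))@u
sx=((lipx+50)+(jx-47))/2;seat=sx*u+mid*n;print("lip/jaw seat x",lipx+50,jx-47,"seat",seat)
# needed shift: tool target = seat -37.5u (mount centre over seat)
for off in(-25,0,4):
    T=seat+(off-37.5)*u;D=T-d["pos"][:2];t=d["rot"][2]
    print(off,"target",T,"shift now x,y",D@[np.cos(t),np.sin(t)],D@[np.sin(t),-np.cos(t)])
E
```

```text
win L (np.float32(-0.1406615), array([476.8836 , 188.17128], dtype=float32)) R (np.float32(-0.14077927), array([474.7107 , 157.95007], dtype=float32))
base L (np.float32(-0.14103195), array([448.73734, 224.1704 ], dtype=float32))
base R (np.float32(-0.14116715), array([505.1592, 120.9135], dtype=float32))
yaw -0.14072038 width 30.227234
lip -0.7235204730927762
jaw 0.19082075148821787
basec -0.32794975489377975
lip/jaw seat x 451.64894156813625 450.154754936248 seat [479.83754249 172.48833044]
-25 target [417.95534034 181.25435694] shift now x,y -51.94725157570032 -129.8423505089791
0 target [442.70822044 177.74794634] shift now x,y -26.951357206048954 -130.29539909004603
4 target [446.6686811  177.18692072] shift now x,y -22.95201426963957 -130.3678869142144
```

Seat is at (479.8,172.5) with yaw -0.141. Window width 30.2, lip 26.4 and jaw 33.9 mm all match. I'll move over the stage, 8 mm short of the seat, then check.

```bash
python3 -m jog '[{"x":0,"y":0,"z":0,"spin":-0.018,"grip":1},{"x":-0.2,"y":-0.5,"z":0,"spin":0,"grip":1},{"x":-0.4,"y":-1.2,"z":0,"spin":0,"grip":1},{"x":-0.5,"y":-1.9,"z":0,"spin":0,"grip":1},{"x":-0.5,"y":-2.2,"z":0,"spin":0,"grip":1},{"x":-0.5,"y":-2.2,"z":0,"spin":0,"grip":1},{"x":-0.5,"y":-2.2,"z":0,"spin":0,"grip":1},{"x":-0.4,"y":-1.6,"z":0,"spin":0,"grip":1},{"x":-0.26,"y":-0.9,"z":0,"spin":0,"grip":1},{"x":0,"y":-0.33,"z":1,"spin":0,"grip":1},{"x":0,"y":0,"z":2,"spin":0,"grip":1},{"x":0,"y":0,"z":2.5,"spin":0,"grip":1},{"x":0,"y":0,"z":2,"spin":0,"grip":1},{"x":0,"y":0,"z":1,"spin":0,"grip":1},{"x":0,"y":0,"z":0.5,"spin":0,"grip":1},{"x":0,"y":0,"z":0,"spin":0,"grip":1},{"x":0,"y":0,"z":0,"spin":0,"grip":1},{"x":0,"y":0,"z":0,"spin":0,"grip":1}]'; python3 - <<'E'
from h import *
s=sense();p=np.array(s["eef_pos"]);u=np.array([np.cos(-.1407),np.sin(-.1407)]);n=np.array([-u[1],u[0]])
r=p[:2]-[479.84,172.49];print("mount centre in seat frame",r@u+37.5,r@n,"bottom above bed",p[2]+15.4-26,s["tcp_rot"])
E
```

```text
clock: 12.0
eef_pos: [435.9, 178.7, 61.2]
tcp_rot: [-3.141, -0.001, -0.142]
contact_force: [0.6, 0.0, -1.4]
opening: 0.567
grasp_force: 41.4
mount centre in seat frame -6.905687700617243 -0.02607250014061613 bottom above bed 50.614337770227195 [-3.14082467e+00 -1.33823892e-03 -1.42380496e-01]
```

```bash
python3 -m jog '[{"x":0,"y":0,"z":0.8,"spin":0,"grip":1},{"x":0,"y":0,"z":1.2,"spin":0,"grip":1},{"x":0,"y":0,"z":0.8,"spin":0,"grip":1},{"x":0,"y":0,"z":0.4,"spin":0,"grip":1},{"x":0,"y":0,"z":0.1,"spin":0,"grip":1},{"x":0,"y":0,"z":0.1,"spin":0,"grip":1},{"x":0,"y":0,"z":0.1,"spin":0,"grip":1},{"x":0,"y":0,"z":0.1,"spin":0,"grip":1},{"x":0,"y":0,"z":0.1,"spin":0,"grip":1},{"x":0,"y":0,"z":0.1,"spin":0,"grip":1},{"x":0,"y":0,"z":0.1,"spin":0,"grip":1},{"x":0,"y":0,"z":0.1,"spin":0,"grip":1},{"x":0,"y":0,"z":0,"spin":0,"grip":1},{"x":0,"y":0,"z":0,"spin":0,"grip":1}]'
```

```text
clock: 13.17
eef_pos: [435.0, 178.5, 20.3]
tcp_rot: [3.142, 0.0, -0.142]
contact_force: [-0.8, -0.5, -0.2]
opening: 0.572
grasp_force: 41.4
```

```bash
python3 -m jog '[{"x":0,"y":0,"z":0.1,"spin":0,"grip":1},{"x":0,"y":0,"z":0.1,"spin":0,"grip":1},{"x":0,"y":0,"z":0.1,"spin":0,"grip":1},{"x":0,"y":0,"z":0.05,"spin":0,"grip":1},{"x":0.1,"y":0,"z":0,"spin":0,"grip":1},{"x":0.1,"y":0,"z":0,"spin":0,"grip":1},{"x":0.1,"y":0,"z":0,"spin":0,"grip":1},{"x":0.05,"y":0,"z":0,"spin":0,"grip":1},{"x":0,"y":0,"z":0,"spin":0,"grip":1},{"x":0,"y":0,"z":0,"spin":0,"grip":1}]';python3 -m jog '[{"x":0.05,"y":0,"z":0,"spin":0,"grip":1},{"x":0.05,"y":0,"z":0,"spin":0,"grip":1},{"x":0.05,"y":0,"z":0,"spin":0,"grip":1},{"x":0.05,"y":0,"z":0,"spin":0,"grip":1},{"x":0,"y":0,"z":0,"spin":0,"grip":1},{"x":0,"y":0,"z":0,"spin":0,"grip":1}]';python3 -m jog '[{"x":0.05,"y":0,"z":0,"spin":0,"grip":1},{"x":0.05,"y":0,"z":0,"spin":0,"grip":1},{"x":0.05,"y":0,"z":0,"spin":0,"grip":1},{"x":0.05,"y":0,"z":0,"spin":0,"grip":1},{"x":0,"y":0,"z":0,"spin":0,"grip":1},{"x":0,"y":0,"z":0,"spin":0,"grip":1}]'
```

```text
clock: 14.0
eef_pos: [438.6, 178.0, 16.9]
tcp_rot: [-3.142, -0.0, -0.142]
contact_force: [0.1, -0.3, -0.6]
opening: 0.57
grasp_force: 41.4
clock: 14.5
eef_pos: [440.1, 177.7, 16.8]
tcp_rot: [3.141, 0.001, -0.142]
contact_force: [-1.9, -0.2, -0.7]
opening: 0.565
grasp_force: 41.4
clock: 15.0
eef_pos: [442.4, 177.4, 16.8]
tcp_rot: [3.141, 0.0, -0.142]
contact_force: [-3.4, 0.2, -1.0]
opening: 0.57
grasp_force: 41.4
```

The jaw contact shows at about x = 440, as predicted. I'll push on to about 6 mm of jaw travel.

```bash
python3 -m jog '[{"x":0.05,"y":0,"z":0,"spin":0,"grip":1},{"x":0.05,"y":0,"z":0,"spin":0,"grip":1},{"x":0.05,"y":0,"z":0,"spin":0,"grip":1},{"x":0.05,"y":0,"z":0,"spin":0,"grip":1},{"x":0.05,"y":0,"z":0,"spin":0,"grip":1},{"x":0.05,"y":0,"z":0,"spin":0,"grip":1},{"x":0.05,"y":0,"z":0,"spin":0,"grip":1},{"x":0,"y":0,"z":0,"spin":0,"grip":1},{"x":0,"y":0,"z":0,"spin":0,"grip":1}]'; python3 - <<'E'
from h import *
d=snap('w10');p=d["p"]
m2=np.zeros((480,640),np.uint8);m2[60:440,236:400]=(bright(p,120)|cv2.inRange(cv2.cvtColor(p,cv2.COLOR_BGR2HSV),(35,80,30),(85,255,255)))[60:440,236:400]
q=max(cv2.findContours(m2,cv2.RETR_EXTERNAL,cv2.CHAIN_APPROX_NONE)[0],key=cv2.contourArea)
print("card",cv2.approxPolyDP(cv2.convexHull(q),6,True).reshape(-1,2).tolist())
g=cv2.cvtColor(p,cv2.COLOR_BGR2GRAY)
for r in list(range(60,125,5))+list(range(330,410,5)):print(r,"".join(" .:-=+*#%@"[min(9,int(v)//26)] for v in g[r,200:430:3]))
E
```

```text
clock: 15.75
eef_pos: [445.8, 176.9, 16.8]
tcp_rot: [3.141, 0.0, -0.142]
contact_force: [-4.2, 0.3, -0.7]
opening: 0.566
grasp_force: 41.4
card [[378, 114], [363, 354], [260, 355], [246, 115]]
60 %%%%%%%%%%%%%%%%#:-----=#%#+:::--**+--::::----*%%*------:+%%%%%%%%%%%%%%%%%%%
65 %%%%%%%%%%%%%%%%#-%%%%%%%%%%%#%%%%%%%%%%%%%%%#%%%%%%%%%%-*%%%%%%%%%%%%%%%%%%%
70 %%%%%%%%%%%%%%%%%=%%%%%%%%%%%%%%%%%%%%%%%%%%%%%%%%%%%%%%-*%%%%%%%%%%%%%%%%%%%
75 %%%%%%%%%%%%%%%%%=%%%%%%%%%%%%%%%%%%%%%%%%%%%%%%%%%%%%%%:#%%%%%%%%%%%%%%%%%%%
80 %%%%%%%%%%%%%%%%%-%%%%%%%%%%%%%%%%%%%%%%%%%%%%%%%%%%%%%%:#%%%%%%%%%%%%%%%%%%%
85 %%%%%%%%%%%%%%%%%:%%%%%%%%%%%%%%%%%%%%%%%%%%%%%%%%%%%%%%:#%%%%%%%%%%%%%%%%%%%
90 %%%%%%%%%%%%%%%%%:%%%%%%%%%%%%%%%%%%%%%%%%%%%%%%%%%%%%%%:#%%%%%%%%%%%%%%%%%%%
95 %%%%%%%%%%%%%%%%%-%%%%%%%%%%%%%%%%%%%%%%%%%%%%%%%%%%%#%#:%%%%%%%%%%%%%%%%%%%%
100 %%%%%%%%%%%%-----...::::::::::::::::::::::::::::::::::...====+++%%%%%%%%%%%%%
105 %%%%%%%%%%%#::::::::::::::::::::::::::::::::::::::::::::::::::::*%%%%%%%%%%%%
110 %%%%%%%%%%%#::::::::::::::::::::::::::::::::::::::::::::::::::::#%%%%%%%%%%%%
115 %%%%%%%%%
[... 762 characters left out ...]
         .                   ....... .......
370  ..  . ...   .  .:::::.....+******++++**++=+++=-.....:::::.  ..... ..... ....
375 .  . ..... ..   .::::::::::====================:::::::::::-   .. ... ........
380 .  ..  . . ..   :::::::::::::::::::::::::::::::::::::::----.  .. ....  .  .. 
385 .  .. . .....  .::::::::::::::::::::::::::::::::::::--------  .. ... . .. . .
390 .  .... ..  . .:::::::::::::::::::::::::::::::::::----------. . ..... .  .. .
395   .... . .  ...:::::::::::::::::::::::::::::----------------:.... . . .. ....
400 . ... ....  ..::::::::::::::::::::::::::--------------------- ... .. .....   
405  ..  .........::::::::::::::::::::::-----------------------::... ..  ........
```

Aligned: the jaw is centred at column 312, the mount at 313, the lip at 312, and the mount has not slipped in the hand. Lowering slowly now.

```bash
python3 -m jog '[{"x":0,"y":0,"z":0.03,"spin":0,"grip":1},{"x":0,"y":0,"z":0.03,"spin":0,"grip":1},{"x":0,"y":0,"z":0.03,"spin":0,"grip":1},{"x":0,"y":0,"z":0.03,"spin":0,"grip":1},{"x":0,"y":0,"z":0.03,"spin":0,"grip":1},{"x":0,"y":0,"z":0.03,"spin":0,"grip":1},{"x":0,"y":0,"z":0.03,"spin":0,"grip":1},{"x":0,"y":0,"z":0.03,"spin":0,"grip":1},{"x":0,"y":0,"z":0.03,"spin":0,"grip":1},{"x":0,"y":0,"z":0.03,"spin":0,"grip":1},{"x":0,"y":0,"z":0.03,"spin":0,"grip":1},{"x":0,"y":0,"z":0.03,"spin":0,"grip":1},{"x":0,"y":0,"z":0.03,"spin":0,"grip":1}]';python3 -m jog '[{"x":0,"y":0,"z":0.03,"spin":0,"grip":1},{"x":0,"y":0,"z":0.03,"spin":0,"grip":1},{"x":0,"y":0,"z":0.03,"spin":0,"grip":1},{"x":0,"y":0,"z":0,"spin":0,"grip":1}]'
```

```text
clock: 16.88
eef_pos: [446.1, 177.1, 13.0]
tcp_rot: [-3.141, -0.0, -0.142]
contact_force: [-4.4, 0.9, -0.1]
opening: 0.566
grasp_force: 41.5
clock: 17.22
eef_pos: [446.0, 177.0, 12.1]
tcp_rot: [-3.142, -0.0, -0.142]
contact_force: [-5.3, 0.3, 0.3]
opening: 0.569
grasp_force: 41.5
```

Bottom is about 1.5 mm above the bed. Continuing in small steps with force checks.

```bash
J='python3 -m jog'; python3 -m jog '[{"x":0,"y":0,"z":0.03,"spin":0,"grip":1},{"x":0,"y":0,"z":0.03,"spin":0,"grip":1},{"x":0,"y":0,"z":0.03,"spin":0,"grip":1},{"x":0,"y":0,"z":0,"spin":0,"grip":1}]' | sed -n 2,4p; python3 -m jog '[{"x":0,"y":0,"z":0.02,"spin":0,"grip":1},{"x":0,"y":0,"z":0.02,"spin":0,"grip":1},{"x":0,"y":0,"z":0,"spin":0,"grip":1}]'| sed -n 2,4p
```

```text
eef_pos: [446.1, 177.0, 11.3]
tcp_rot: [-3.142, -0.0, -0.142]
contact_force: [-5.1, 0.9, 1.4]
eef_pos: [446.1, 177.1, 11.2]
tcp_rot: [-3.141, -0.0, -0.142]
contact_force: [-5.9, -0.2, 8.3]
```

Contact with the bed at 8 N. Opening now.

```bash
python3 -m jog '[{"x":0,"y":0,"z":-0.01,"spin":0,"grip":0.2},{"x":0,"y":0,"z":0,"spin":0,"grip":0.2},{"x":0,"y":0,"z":0,"spin":0,"grip":0.2},{"x":0,"y":0,"z":0,"spin":0,"grip":0.2},{"x":0,"y":0,"z":0,"spin":0,"grip":0.2},{"x":0,"y":0,"z":0,"spin":0,"grip":0.2}]' 20; python3 - <<'E'
from h import *
d=snap('w11');p=d["p"];g=cv2.cvtColor(p,cv2.COLOR_BGR2GRAY)
for r in list(range(60,135,5))+list(range(330,410,5)):print(r,"".join(" .:-=+*#%@"[min(9,int(v)//26)] for v in g[r,200:430:3]))
E
```

```text
clock: 18.3
eef_pos: [446.3, 177.1, 10.9]
tcp_rot: [-3.141, -0.0, -0.142]
contact_force: [0.5, -0.4, 0.4]
opening: 0.799
grasp_force: 0.0
60 %%%%%%%%%%%%%%%%:------+#%*+.::--+=-::....----=#%#*------:+%%%%%%%%%%%%%%%%%%
65 %%%%%%%%%%%%%%%%.------+#%*+.::..-+##%%#==----+#%#*------:+%%%%%%%%%%%%%%%%%%
70 %%%%%%%%%%%%%%%%:------+#%*+.:::=--=-:.:..:---+#%#+--:---:*%%%%%%%%%%%%%%%%%%
75 %%%%%%%%%%%%%%%%:#%%**#%%%%%%%%%%%%%#**%%%%%%%%%%%%%%***%:*%%%%%%%%%%%%%%%%%%
80 %%%%%%%%%%%%%%%%-%%%%%%%%%%%%%%%%%%%%%%%%%%%%%%%%%%%%%%%%-##%%%%%%%%%%%%%%%%%
85 %%%%%%%%%%%%%%%%-%%%%%%%%%%%%%%%%%%%%%%%%%%%%%%%%%%%%%%%%:#%%%%%%%%%%%%%%%%%%
90 %%%%%%%%%%%%%%%%-%%%%%%%%%%%%%%%%%%%%%%%%%%%%%%%%%%%%%%%%:#%%%%%%%%%%%%%%%%%%
95 %%%%%%%%%%%%%%%%=%%%%%%%%%%%%%%%%%%%%%%%%%%%%%%%%%%%%%%%#:#%%%%%%%%%%%%%%%%%%
100 %%%%%%%%%%%%%%%%*#%%%%%%%%%%%%%%%%%%%%%%%%%%%%%%%%%%%%%%*:%#%%%%%%%%%%%%%%%%%
105 %%%%%%%%%%%%%%%%#*%%%%%%%%%%%%%%%%%%%%%%%%%%%%%%%%%%%%%%%:%%%%%%%%%%%%%%%%%%%
110 %%%%%%%%%%%%%%%%#:+*****+==++***********+==++**********+=-####%%%%%%%%%%%%%%%
115 %%%%%%%%%%%#:-=::::..:::::::::::....::::::::::....:::::::::::::-
[... 871 characters left out ...]
----------------------.  .=======:       ..=
370 .. .    +++++++++                                         :========.      .:-
375 .      .:::::::::::::......=====================.   ..:...:::::::::..     ...
380 ..    .:::::::::::::::....:********+++++=+===+==.....::::::::----:::.    ... 
385 ..    .::::::::::::::::::::+**+**++++*+++*+=====:::::::::::--------::..  ... 
390 ...  .:::::::::::::::::::::::::::::::::::::::::::::::::-------------:.   ..  
395  .   :::::::::::::::::::::::::::::::::::::::::::::::----------------::.  ....
400 ... .::::::::::::::::::::::::::::::::::::::::::-----------------------.  .  .
405 . ..:::::::::::::::::::::::::::::::::::::::-------------------------:::..   .
```

The mount moved forward onto the lip (near edge at row 373, flush with the lip) and the jaw follows it. I'll retract straight up and verify.

```bash
python3 -m jog '[{"x":0,"y":0,"z":-0.3,"spin":0,"grip":0.2},{"x":0,"y":0,"z":-1,"spin":0,"grip":0.2},{"x":0,"y":0,"z":-2.5,"spin":0,"grip":0.2},{"x":0,"y":0,"z":-3.5,"spin":0,"grip":0.2},{"x":-1,"y":0,"z":-3.5,"spin":0,"grip":0.2},{"x":-1,"y":0,"z":-2.5,"spin":0,"grip":0.2},{"x":-1,"y":0,"z":-1.5,"spin":0,"grip":0.2},{"x":-1,"y":0,"z":0,"spin":0,"grip":0.2},{"x":0,"y":0,"z":0,"spin":0,"grip":0.2},{"x":0,"y":0,"z":0,"spin":0,"grip":0.2},{"x":0,"y":0,"z":0,"spin":0,"grip":0.2},{"x":0,"y":0,"z":0,"spin":0,"grip":0.2}]'; python3 - <<'E'
from h import *
d=snap('w12');p=d["p"];hs=cv2.cvtColor(p,cv2.COLOR_BGR2HSV)
m=(bright(p,110)|cv2.inRange(hs,(35,80,30),(85,255,255)))
leaf=cv2.inRange(hs,(40,100,40),(80,255,255));n,l,st,ce=cv2.connectedComponentsWithStats(leaf);i=1+st[1:,4].argmax();print("leaf px",st[i],ce[i])
x,y=map(int,ce[i]);mm=cv2.connectedComponents(m)[1];k=(mm==mm[y,x]).astype(np.uint8)*255
print("card at z=29",rect(d,k,29),"seat 479.8 172.5, -8.06 deg")
g=cv2.cvtColor(p,cv2.COLOR_BGR2GRAY)
x0=st[i][0]-60;y0=st[i][1]-70
for r in range(max(0,y0),min(480,st[i][1]+st[i][3]+60),5):print(r,"".join(" .:-=+*#%@"[min(9,int(v)//26)] for v in g[r,max(0,x0):st[i][0]+st[i][2]+60:2]))
print(max(0,x0))
E
```

```text
clock: 19.35
eef_pos: [406.3, 182.4, 158.0]
tcp_rot: [3.141, 0.001, -0.142]
contact_force: [0.2, -0.3, 0.7]
opening: 0.798
grasp_force: 0.0
leaf px [ 289   73   45  102 3505] [310.97061341 126.01226819]
card at z=29 [479.13 172.92  91.17  42.6   -8.15] seat 479.8 172.5, -8.06 deg
3 ======%@@@@@@@@@@@@@@@@@@=.     ...  ..:-. .  . ...    :*%%%%%%@@@@@@@@@@@@%=-=====
8 -----=%@@@@@@@@@@@@@@@@@@+-....*%#=...+###++-..+%%+...:-*%%%%%%@@@@@@@@@@@@#=-=====
13 ------%@@@%+==+@@@@@@@@@@+-----*%#+--=*++++=---+%%+-----*%%%%%@@@@%+==+@@@@#-------
18 ------#@@@@+===#@@@@@@@@@*-----*%#=--=+=---:---+%%+-----*%%@@@@@@@*===#@@@@*-------
23 ------*@@@@@@@@@@@@@@@@@@#-====+%*+====-----===+##+===--*%%@@@@@@@@@@@@@@@%*-------
28 ------+@@@@@@@@@@@@@@@@@@%-%@@@@@@@@@@@@@@@@@@@@@@@@@@%-*%%%@@@@@@@@@@@@@@@+-------
33 ------+%@@@@@@@@@@@@@@@@@%-#@@@@@@@@@@@@@@@@@@@@@@@@@@#-#%%%@@@@@@@@@@@@@@%=-------
38 ===-=-=%@@@@@@@@@@@@@@@@@%-#@@@@@@@@@@@@@@@@@@@@@@@@@@#-#%%%%@@@@@@@@@@@@@%=-------
43 -=-====%@@@@@@@@@@@@@@@@@%---::::::::::::::::::::::::--:#%%%@@@@@@@@@@@@@@%--------
48 ------=%@@@@@@@@@@@@@@+-----:::---:
[... 2598 characters left out ...]
--------#@@@*==+%@@@*++++....=****************+....-=+++++++*==+%@@%=======-----
203 ------=---=*@@@@@%#*+++++++++++++****************+++++++++++++++#%%%%%#=-----------
208 -=========-+%@@%%++++++++++++++++++++++++++++======+++========+===%%%%#------------
213 =---==-=-=--:::::::::::::::::::::::::::::::::::::::::::.::::::::::::---------------
218 :::::---::::::::::::::::::::::::::::::::::::::::..:.:..:.:.:::::::.::::::::::------
223 :::::::::::::::::::::::::::::::::::::::::::::::..:.:::.:::::::.::::::::::::::------
228 :::::::::::::::::::::::::::::::::::::::::::::::.:.::::::...::::::..::::::::::------
233 ::::::::::::::::::::::::::::::::::::::::::::::::::::::::.::::::::::::::::::::------
229
```

The mount is seated. The card's centre is within 0.8 mm of the seat, its yaw is within 0.1°, and its apparent size matches lying flat at z = 29. The jaw bears on its far end and the lip on its near end. Handing in.

```bash
python3 -c "
from rig import *
print(sign_off())"
```

```text
the job is handed in; nothing more can be done
None
```

I slid the green mount out, pinched it and seated it flat on the viewing stage between the jaw and the lip, and handed the job in at about 19 s; the highest pressing force I read was 8.3 N against the 25 N cracking limit.

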